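# Open the patio water valve with its tee key

## Task

Turn the patio water on: take the tee-handled key out of the wooden rest, put its blade fully down into the slot of the slotted valve, and turn the key clockwise (seen from above) until the valve comes to its stop. Leave the key standing in the valve and leave the round-handled key in the rest.

Things in the scene. Friction and masses are not known exactly. Their poses are not given: they have to be found in the camera images.
- key_handle (a point): Steel tee key upright in one hole of a fixed wooden rest (200x90, 48 mm high). Point: centre of its handle bar (60 long along the point's x, 14 thick, 20 high). Below the bar an 18 mm stem, then a collar (52 dia, 6 thick), its underside 34 below the point and on the wood. Under it a blade 35 deep, 30 wide along x, 8 thick. Either way round fits the slot. Lift over 45 to clear the rest.
- round_key_handle (a point): The other steel key, with the same collar but a round disc handle (46 mm diameter, 20 high) and a round pin, in the other hole of the rest, 110 mm from the tee key; leave it there. Point: centre of its handle.
- valve_slot (a point): Slotted brass plug (76 mm) in a round grey fixed housing (112 mm); its twin has a domed cap, no slot. Point: centre of the slot's mouth in the plug's top, 50 above the surface; turns with the plug, x along the slot, z up. Slot 46 long, 18 wide, 39 deep. Key seated: collar on the plug, handle point 34 above this point. In turning, the key has up to 20 degrees of play before the plug follows.
- valve_plug (a joint): Turn of the slotted plug in rad: it grows as the plug turns clockwise seen from above; starts between 0 and 0.25, shut end 0, stop 1.05 (60 degrees). It turns stiffly (about 0.07 N m) and stays where it is left.
Not all that is in view belongs to the job. What is shaped like the part that bears key_handle but green or yellow is not meant.

How it is judged:
By the outcome, as a careful person would: the job done as asked, in the order asked, and still so for the second after the job is handed in, with the robot touching nothing.
It also fails if it takes over 48 s, if anything falls off the work surface, if the arm or the gripper's body presses on something with over 40 N, if the wrist force passes 120 N, or if a joint passes its speed limit or range.

## Robot

A 7-joint arm with a two-finger parallel gripper is mounted at the origin on the work surface. World frame = base frame: x ahead of the robot, y to its left, z up, the work surface at z = 0. Lengths are in mm, angles in rad, forces in N, time in s.
With the tool pointing down it reaches from about 425 to 825 mm from the base axis. Payload 3.6 kg.
Tool frame: the origin (TCP) lies at the very end of the fingers, on their centre line; the grasp point (between the pads) lies 19 mm behind it; x points along the fingers, z is the direction in which the jaws open and shut, and the axes are right-handed (so a half turn about x gives the same grasp; the last joint's range is limited). The gripper opens to 93 mm and grips with 3 to 60 N. Pads are 15 mm wide; open, the fingers measure 128 mm over their backs; the gripper's body (75 mm by 188 mm) begins 65 mm behind the grasp point.
Start: joints at [1.169, 0.615, -0.013, 1.423, 0.008, 1.103, -0.04], TCP at [238.57, -604.602, 193.84] pointing down, gripper open.
Joint ranges: [-3.12, 3.12], [-0.3, 2.06], [-1.34, 1.32], [0.26, 2.42], [-1.36, 4.5], [0.01, 1.98], [-2.84, 2.84]. Speed limits (rad/s): [2.79, 2.79, 3.14, 3.14, 3.14, 3.14, 3.14].

## Interface

Orientations are given as [roll, pitch, yaw] about the fixed x, y, z axes, in that order (R = Rz(yaw) Ry(pitch) Rx(roll)).
In Python, from rig import robot, optics, workorder gives the robot as it stands.
- The arm moves only by the tool play_rows, never from a script. Its argument "increments" is a list of rows, each a list of 5 numbers: the opening, from 0 (shut) to 1 (fully open), then the shift along the tool's x, y, z in m, then the turn about the tool's x in degrees. In form: [[grip, tx, ty, tz, twist], ...]. A call has 1 to 10 rows; each row shifts and turns the commanded pose from where the row before left it, along the tool's axes as they then stand; what a row does not reach is not made up. A row lasts 1/10 s, in which the tool goes at most 50 mm and 8.59 degrees, less where a joint would pass 70% of its speed; a pose out of reach is approached as far as the arm can. A call is refused whole if a number of a shift passes 0.05 or a number of a turn 8.59, either way. A call with a gripper value outside its range is refused whole. The fingers move at their own pace and stop on an object; "newtons" is the grip in N (left out, the last holds). Time passes only in rows, so rows that do not move let the fingers close. It gives the time, the measured TCP pose, the force and the opening at its end, in the units of the state.
- robot.get_obs(): the state, without advancing time (a new reading comes with each control period).
- optics.capture(name): name is "side" or "top"; returns the picture (420x560x3 uint8, red, green, blue); there is no depth.
- optics.camera_model(name): a dict with "fovy" (degrees; the focal length in pixels is half the picture's height over the tangent of half this angle, whatever the lens; pixels are square), "cx", "cy" (the principal point, pixels), "cam_to_world" (4x4, takes a point from camera to world coordinates). Camera axes: x right, y down, z forward; pixel columns grow to the right and rows downward; lengths in mm; the calibration is good to about 2 mm. A picture is of the moment at which its call begins. camera_model takes no time and is no camera call.
- workorder.finish_job(): hands the job in, once; it reports no verdict.
The state is a dict: "t": time; "qpos": joint angles; "joint_velocities": joint speeds; "tau": joint torques, N m; "ee_pos": TCP position; "tcp_rot": TCP orientation; "contact_force": force on the tool from outside, world axes, zero at the start; "wrist_torque": the same for the moment, N m; "gripper_width": opening from 0.0 (shut) to 1.0 (fully open).
Only numpy, scipy, OpenCV 4.12 (cv2) and the standard library are available. Lean on these libraries where they do the work, as an engineer would, in place of code of your own. Each camera call takes 0.05 s, during which the arm holds its last target. There are 200 camera calls.

## Working session

There is one attempt and no reset: what is moved stays moved. The work goes in short steps, Python scripts to look and compute and a tool call to move; the robot and the scene stay as the last step left them, time stands still between calls to the robot, and variables do not carry over. Pictures are saved under pics/ and viewed, on a budget of 10 in all, crops included, one or two more only if the job needs it, and the job is handed in when it is done.

Besides the shell and the picture viewer there is one more tool, called after ">>>" as name(argument=value, ...), one argument or row to a line, values as JSON. play_rows: Moves the arm, as the interface text tells. Its arguments: {"type":"object","properties":{"increments":{"type":"array"},"newtons":{"type":"number"}},"required":["increments"]}

```bash
mkdir -p pics; ls; python3 - <<'E'
from rig import robot, optics
import cv2,numpy as np
for n in("side","top"):
    im=optics.capture(n); cv2.imwrite(f"pics/{n}0.png",cv2.resize(im[:,:,::-1],None,fx=1.4,fy=1.4,interpolation=cv2.INTER_CUBIC)); cv2.imwrite(f"pics/{n}0_raw.png",im[:,:,::-1])
    m=optics.camera_model(n); print(n,m["fovy"],m["cx"],m["cy"],np.round(m["cam_to_world"],3).tolist(), [k for k in m])
print(robot.get_obs())
E
```

```text
pics
side 53.87410316984517 282.20508462542233 212.62775513806704 [[-0.995, -0.072, 0.072, 441.652], [-0.102, 0.747, -0.657, 671.267], [-0.006, -0.661, -0.75, 830.402], [0.0, 0.0, 0.0, 1.0]] ['fovy', 'cx', 'cy', 'cam_to_world']
top 53.63757497755365 282.66764615687566 217.07448882721417 [[-0.023, -0.987, 0.16, 367.358], [-1.0, 0.024, 0.007, 18.52], [-0.011, -0.16, -0.987, 876.779], [0.0, 0.0, 0.0, 1.0]] ['fovy', 'cx', 'cy', 'cam_to_world']
{'t': 0.1, 'qpos': array([ 1.16850849,  0.61581514, -0.01260047,  1.42475621,  0.00810009,
        1.10340643, -0.04041111]), 'joint_velocities': array([ 0.00024537, -0.00208719,  0.0006095 , -0.00354917, -0.0002725 ,
        0.00150651,  0.00010779]), 'tau': array([ 1.68143139e-03, -4.60044694e+01,  2.10145642e-01, -1.66244888e+01,
       -6.11729105e-02,  1.69276935e-02,  9.06593891e-05]), 'ee_pos': array([ 238.26720634, -603.91309715,  192.79610153]), 'tcp_rot': array([-3.124923  ,  1.56846142,  1.96329525]), 'contact_force': array([ 0.17418472, -0.43990108, -0.94173211]), 'wrist_torque': array([ 0.03689016, -0.00098537, -0.01933032]), 'gripper_width': 1.0019347186036842}
```

View pics/top0.png

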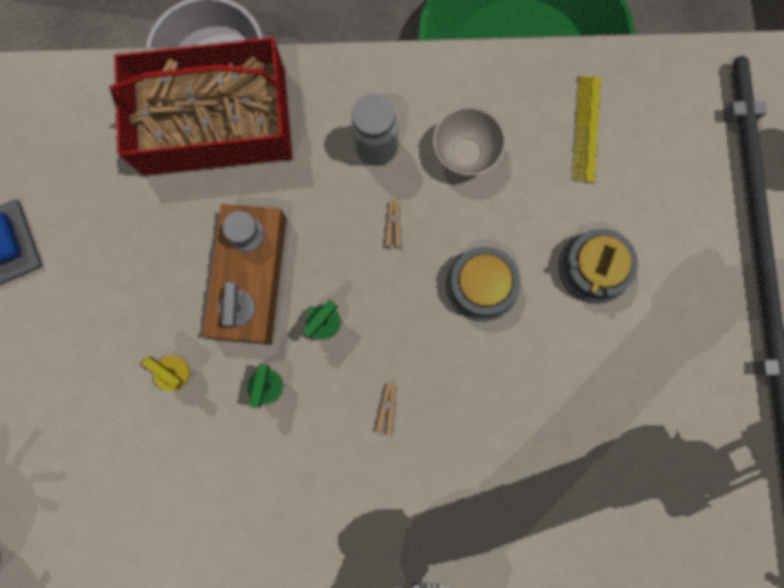

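View pics/side0.png

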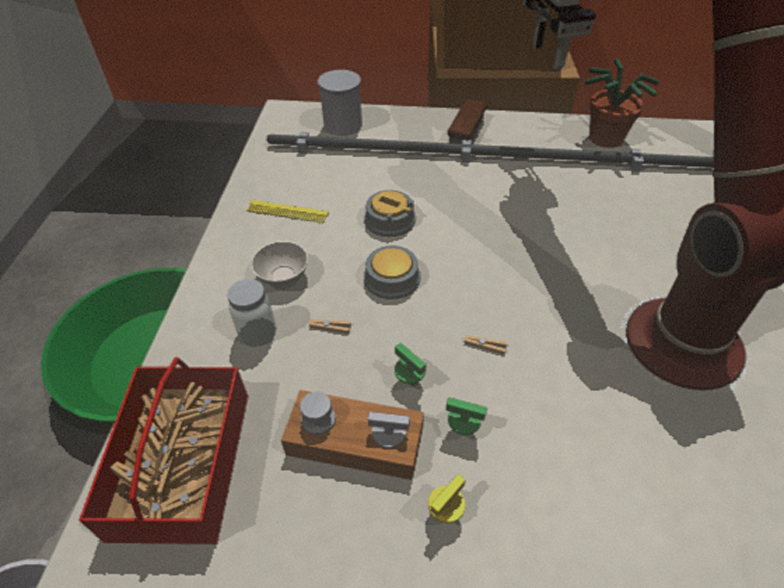

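The top view shows the rest at (245,275). It holds the round key at (238,228) and a grey tee key at (229,305). The slotted plug is at (605,262) and its domed twin at (485,280).

Tee-shaped candidates are grey (229,305), green (322,320), green (262,387) and yellow (165,372). Only the grey one is steel and stands in the rest. I'll confirm with an enlarged crop.

```bash
python3 - <<'E'
import cv2,numpy as np
t=cv2.imread("pics/top0_raw.png");s=cv2.imread("pics/side0_raw.png")
# (img,u0,v0) 66x50 px crops x6
c=[(t,140,190),(s,240,275),(t,395,160),(s,245,125)]
o=[cv2.resize(i[v:v+50,u:u+66],(396,300),interpolation=cv2.INTER_CUBIC) for i,u,v in c]
cv2.imwrite("pics/crop1.png",np.vstack([np.hstack(o[:2]),np.hstack(o[2:])]))
E
```

```text
(no output)
```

View pics/crop1.png

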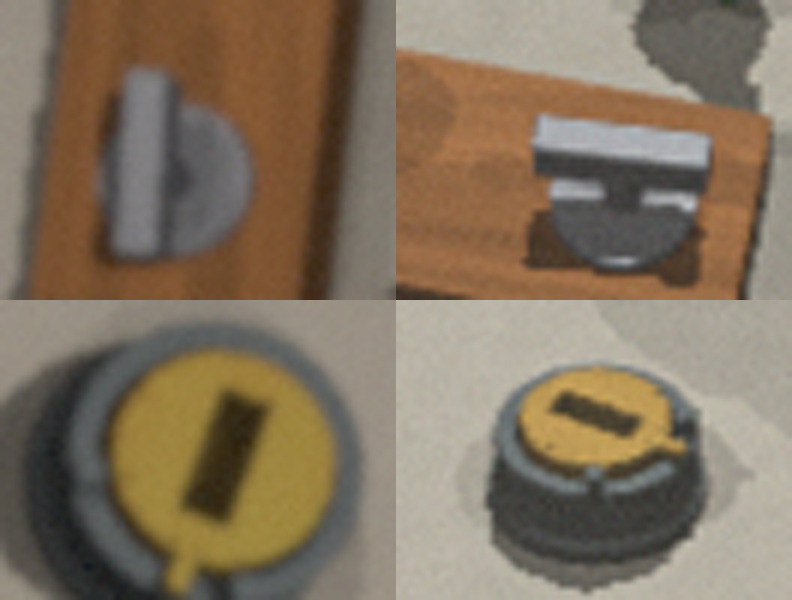

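The crop confirms it: the grey steel tee bar stands above a collar in the rest. The slot is also clear, with a pointer tab on the plug near the housing's notch. Next I triangulate both.

```bash
cat > h.py <<'E'
import numpy as np
from rig import optics
def ray(n,p):
    m=optics.camera_model(n);f=210/np.tan(np.radians(m["fovy"]/2));T=np.array(m["cam_to_world"])
    d=T[:3,:3]@[(p[0]-m["cx"])/f,(p[1]-m["cy"])/f,1];return T[:3,3],d/np.linalg.norm(d)
def atz(n,p,z):
    o,d=ray(n,p);return o+d*(z-o[2])/d[2]
def tri(a,b):
    o1,d1=ray("top",a);o2,d2=ray("side",b);A=np.stack([d1,-d2],1);s=np.linalg.lstsq(A,o2-o1,rcond=None)[0]
    p,q=o1+s[0]*d1,o2+s[1]*d2;return (p+q)/2,np.linalg.norm(p-q)
E
python3 - <<'E'
from h import *
C=lambda u,v,x,y:(u+(x+.5)/6-.5,v+(y+.5)/6-.5)
K=lambda x,y:C(140,190,x,y);k=lambda x,y:C(240,275,x,y);S=lambda x,y:C(395,160,x,y);s=lambda x,y:C(245,125,x,y)
np.set_printoptions(precision=1,suppress=True)
for nm,z,T,B in(("key",92,[K(140,161),K(148,68),K(132,255)],[k(225,141),k(138,132),k(312,151)]),("slot",50,[S(226,155),S(249,95),S(204,215)],[s(198,114),s(156,102),s(241,127)])):
    print(nm,"tri",tri(T[0],B[0]))
    for n,P in(("top",T),("side",B)):
        w=[atz(n,p,z) for p in P];d=w[1]-w[2];print(n,w[0],"len",np.linalg.norm(d),"ang",np.degrees(np.arctan2(d[1],d[0]))%180)
E
```

```text
key tri (array([500.5, 254. ,  92.3]), np.float64(1.844604957412324))
top [501.5 254.   92. ] len 60.69070391842735 ang 176.5011644340479
side [499.6 254.   92. ] len 58.938052881678736 ang 178.6367504427858
slot tri (array([ 558.7, -281.1,   49.8]), np.float64(1.1715007755538385))
top [ 559.2 -281.2   50. ] len 45.22798895446158 ang 155.8247664024536
side [ 558.  -280.6   50. ] len 46.26542728903658 ang 160.8773993731103
```

```bash
cat >> h.py <<'E'
from scipy.spatial.transform import Rotation as Ro
from rig import robot
np.set_printoptions(precision=2,suppress=True)
def st():
    o=robot.get_obs();R=Ro.from_euler("xyz",o["tcp_rot"]).as_matrix();return o,R
def show():
    o,R=st();print("t",o["t"],"p",o["ee_pos"],"q",o["qpos"],"F",o["contact_force"],"g",o["gripper_width"]);print("toolx",R[:,0],"zyaw",np.degrees(np.arctan2(R[1,2],R[0,2])));return o,R
def to(p,o=None):
    o,R=st();print("to",p,"tool shift m",np.round(R.T@(np.array(p)-o["ee_pos"])/1000,4))
E
python3 - <<'E'
from h import *
o,R=show();print(R);print("az",np.degrees(np.arctan2(o["ee_pos"][1],o["ee_pos"][0])))
to([560,-281,220])
E
```

```text
t 0.1 p [ 238.27 -603.91  192.8 ] q [ 1.17  0.62 -0.01  1.42  0.01  1.1  -0.04] F [ 0.17 -0.44 -0.94] g 1.0019347186036842
toolx [-0.  0. -1.] zyaw -68.46657182974131
[[-0.    0.93  0.37]
 [ 0.    0.37 -0.93]
 [-1.   -0.   -0.  ]]
az -68.46883728653683
to [560, -281, 220] tool shift m [-0.03  0.42 -0.18]
```

>>> play_rows(
  increments=[
    [1,-0.003,0.042,-0.018,0],
    [1,-0.003,0.042,-0.018,0],
    [1,-0.003,0.042,-0.018,0],
    [1,-0.003,0.042,-0.018,0],
    [1,-0.003,0.042,-0.018,0],
    [1,-0.003,0.042,-0.018,0],
    [1,-0.003,0.042,-0.018,0],
    [1,-0.003,0.042,-0.018,0],
    [1,-0.003,0.042,-0.018,0],
    [1,-0.003,0.042,-0.018,0],
  ],
  newtons=40,
)

```text
t: 1.1
ee_pos: [563.9, -281.4, 223.5]
tcp_rot: [-2.283, 1.57, 2.805]
contact_force: [0.9, 0.4, 0.2]
gripper_width: 1.001
```

```bash
python3 -c "
from h import *
show();to([500.5,254,200])"
```

```text
t 1.1 p [ 563.95 -281.44  223.54] q [ 0.45  0.56 -0.04  1.44  0.03  1.14 -0.79] F [0.91 0.37 0.19] g 1.0012741159358223
toolx [-0.  0. -1.] zyaw -68.46876741862206
to [500.5, 254, 200] tool shift m [ 0.02  0.14 -0.52]
```

>>> play_rows(
  increments=[
    [1,0.002,0.0125,-0.048,0],
    [1,0.002,0.0125,-0.048,0],
    [1,0.002,0.0125,-0.048,0],
    [1,0.002,0.0125,-0.048,0],
    [1,0.002,0.0125,-0.048,0],
    [1,0.002,0.0125,-0.048,0],
    [1,0.002,0.0125,-0.048,0],
    [1,0.002,0.0125,-0.048,0],
    [1,0.002,0.0125,-0.048,0],
    [1,0.002,0.0125,-0.048,0],
  ],
)

```text
t: 2.1
ee_pos: [502.5, 211.1, 203.6]
tcp_rot: [-1.306, 1.57, -2.502]
contact_force: [-0.0, 0.1, -0.7]
gripper_width: 0.995
```

>>> play_rows(
  increments=[
    [1,0,0,0,-8.5],
    [1,0,0,0,-8.5],
    [1,0,0,0,-8.5],
    [1,0,0,0,-8.5],
    [1,0,0,0,-8.5],
    [1,0,0,0,-8.5],
    [1,0,0,0,-8.5],
    [1,0,0,0,-8.5],
    [1,0,0,0,-8.5],
    [1,0,0,0,-8.5],
  ],
)

```text
t: 3.1
ee_pos: [503.0, 209.0, 203.4]
tcp_rot: [-2.937, 1.57, -2.643]
contact_force: [-0.1, 0.1, 0.7]
gripper_width: 1.0
```

>>> play_rows(
  increments=[
    [1,0,0,0,-8.5],
    [1,0,0,0,-8.5],
    [1,0,0,0,-8.5],
    [1,0,0,0,-8.5],
    [1,0,0,0,-8.5],
    [1,0,0,0,-8.5],
    [1,0,0,0,-8.5],
    [1,0,0,0,-8.5],
    [1,0,0,0,-3],
    [1,0,0,0,0],
  ],
)

```text
t: 4.1
ee_pos: [503.1, 208.9, 203.3]
tcp_rot: [1.817, 1.569, -2.939]
contact_force: [-0.3, 0.3, -0.3]
gripper_width: 0.998
```

```bash
python3 -c "
from h import *
show();to([500.5,254,130]);to([500.5,254,63])"
```

```text
t 4.1 p [503.06 208.89 203.3 ] q [ 0.1   0.56 -0.84  1.7   0.46  1.09  0.64] F [-0.26  0.31 -0.29] g 0.9975249445485236
toolx [-0. -0. -1.] zyaw 87.50185868916493
to [500.5, 254, 130] tool shift m [0.07 0.   0.04]
to [500.5, 254, 63] tool shift m [0.14 0.   0.04]
```

>>> play_rows(
  increments=[
    [1,0.02,0.0015,0.015,0],
    [1,0.02,0.0015,0.015,0],
    [1,0.02,0.0015,0.015,0],
    [1,0.01,0,0,0],
    [1,0,0,0,0],
  ],
)

```text
t: 4.6
ee_pos: [499.9, 253.3, 132.4]
tcp_rot: [2.356, 1.567, -2.399]
contact_force: [-0.3, -0.7, -0.3]
gripper_width: 0.999
```

```bash
python3 - <<'E'
from h import *
import cv2
show();to([500.5,254,63])
t=optics.capture("top")[:,:,::-1];s=optics.capture("side")[:,:,::-1]
o=[cv2.resize(i[v:v+75,u:u+100],(400,300),interpolation=cv2.INTER_CUBIC) for i,u,v in((t,120,170),(s,220,240))]
cv2.imwrite("pics/pre.png",np.hstack(o))
E
```

```text
t 4.6 p [499.88 253.34 132.41] q [-0.03  0.66 -0.78  1.75  0.55  0.97  0.5 ] F [-0.32 -0.71 -0.28] g 0.99901874392467
toolx [-0. -0. -1.] zyaw 87.52601894711933
to [500.5, 254, 63] tool shift m [ 0.07 -0.    0.  ]
```

View pics/pre.png

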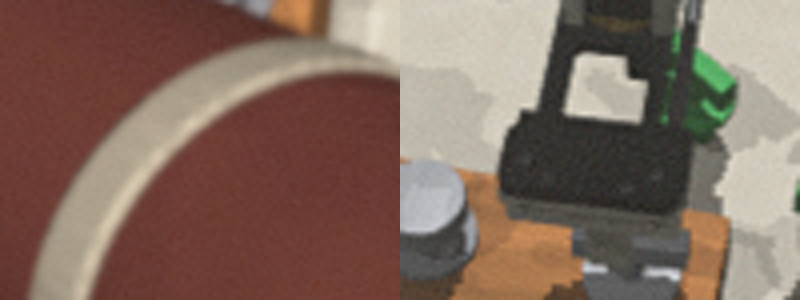

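The top view is blocked by the arm. In the side view (right half) the open fingers straddle the tee bar at about (630,245), clear of the round key at (435,220). I'll descend and grip.

>>> play_rows(
  increments=[
    [1,0.015,0,0.0005,0],
    [1,0.015,0,0,0],
    [1,0.015,0,0,0],
    [1,0.015,0,0,0],
    [1,0.009,0,0,0],
    [1,0,0,0,0],
    [0.5,0,0,0,0],
    [0,0,0,0,0],
    [0,0,0,0,0],
    [0,0,0,0,0],
  ],
  newtons=40,
)

```text
t: 5.7
ee_pos: [501.0, 255.2, 65.4]
tcp_rot: [-1.038, 1.57, 0.49]
contact_force: [0.4, 0.0, 1.3]
gripper_width: 0.708
```

>>> play_rows(
  increments=[
    [0,0,0,0,0],
    [0,0,0,0,0],
    [0,0,0,0,0],
    [0,0,0,0,0],
    [0,0,0,0,0],
  ],
)

```text
t: 6.2
ee_pos: [500.7, 255.0, 64.9]
tcp_rot: [0.49, 1.571, 2.018]
contact_force: [-0.1, 0.1, -0.2]
gripper_width: 0.275
```

>>> play_rows(
  increments=[
    [0,0,0,0,0],
    [0,0,0,0,0],
    [0,0,0,0,0],
    [0,0,0,0,0],
  ],
)

```text
t: 6.6
ee_pos: [500.6, 254.6, 64.8]
tcp_rot: [2.765, 1.57, -1.99]
contact_force: [-0.8, -0.8, 0.3]
gripper_width: 0.135
```

```bash
python3 -c "
from h import *
show()"
```

```text
t 6.6 p [500.63 254.58  64.78] q [-0.07  0.74 -0.71  1.81  0.64  0.84  0.43] F [-0.78 -0.78  0.28] g 0.13457264363131982
toolx [-0. -0. -1.] zyaw 87.52242794162666
```

>>> play_rows(
  increments=[
    [0,0,0,0,0],
    [0,0,0,0,0],
    [0,-0.01,0,0,0],
    [0,-0.015,0,0,0],
    [0,-0.02,0,0,0],
    [0,-0.02,0,0,0],
    [0,-0.02,0,0,0],
    [0,-0.02,0,0,0],
    [0,-0.02,0,0,0],
    [0,0,0,0,0],
  ],
)

```text
t: 7.6
ee_pos: [502.0, 257.3, 193.7]
tcp_rot: [-0.862, 1.563, 0.666]
contact_force: [0.6, -0.7, -3.1]
gripper_width: 0.136
```

```bash
python3 - <<'E'
from h import *
import cv2
show();to([558.7,-281,190])
s=optics.capture("side")[:,:,::-1]
cv2.imwrite("pics/lift.png",cv2.resize(s[190:350,170:400],None,fx=3,fy=3,interpolation=cv2.INTER_CUBIC))
E
```

```text
t 7.6 p [502.03 257.3  193.75] q [-0.    0.59 -0.83  1.67  0.48  1.09  0.55] F [ 0.6  -0.67 -3.08] g 0.13613365849022926
toolx [ 0.01  0.   -1.  ] zyaw 87.56568429745471
to [558.7, -281, 190] tool shift m [ 0.   -0.08 -0.54]
```

View pics/lift.png

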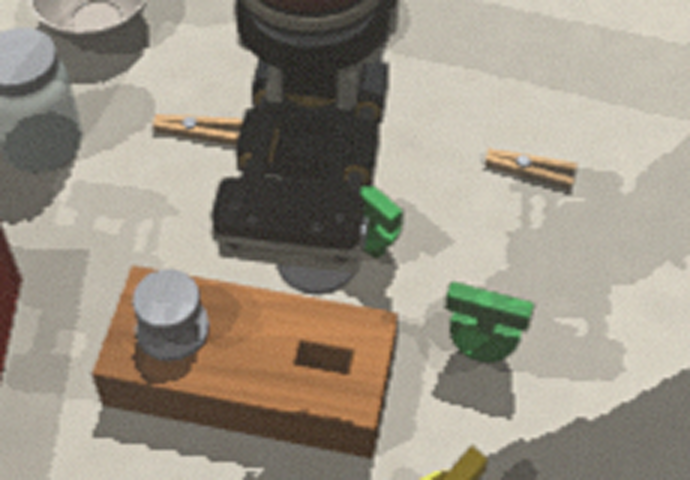

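The key came up: its collar shows under the gripper at (318,272), the hole at (325,357) is empty, and the round key is still in the rest at (170,310). Next I move to the valve.

>>> play_rows(
  increments=[
    [0,0,-0.006,-0.03,0],
    [0,0,-0.007,-0.045,0],
    [0,0,-0.007,-0.045,0],
    [0,0,-0.007,-0.045,0],
    [0,0,-0.007,-0.045,0],
    [0,0,-0.007,-0.045,0],
    [0,0,-0.007,-0.045,0],
    [0,0,-0.007,-0.045,0],
    [0,0,-0.007,-0.045,0],
    [0,0,-0.007,-0.045,0],
  ],
)

```text
t: 8.65
ee_pos: [550.1, -184.4, 188.7]
tcp_rot: [1.275, 1.569, 2.803]
contact_force: [1.0, 0.9, -2.2]
gripper_width: 0.137
```

>>> play_rows(
  increments=[
    [0,0,-0.006,-0.045,0],
    [0,0,-0.006,-0.045,0],
    [0,0,0,-0.01,0],
    [0,0,0,0,7],
    [0,0,0,0,7],
    [0,0,0,0,5],
    [0,0,0,0,0],
    [0,0,0,0,0],
  ],
)

```text
t: 9.45
ee_pos: [558.2, -282.4, 189.1]
tcp_rot: [1.519, 1.569, 2.718]
contact_force: [-0.8, 0.3, -2.2]
gripper_width: 0.135
```

```bash
python3 -c "
from h import *
show();to([558.7,-281,125]);to([558.7,-281,67])"
```

```text
t 9.45 p [ 558.21 -282.41  189.08] q [ 0.85  0.68 -0.74  1.49  0.48  1.16  1.22] F [-0.76  0.29 -2.22] g 0.13548313338368928
toolx [-0.  0. -1.] zyaw 68.68670563114799
to [558.7, -281, 125] tool shift m [ 0.06 -0.    0.  ]
to [558.7, -281, 67] tool shift m [ 0.12 -0.    0.  ]
```

>>> play_rows(
  increments=[
    [0,0.02,0,0.001,0],
    [0,0.02,0,0,0],
    [0,0.02,0,0,0],
    [0,0.015,0,0,0],
    [0,0,0,0,0],
    [0,0,0,0,0],
  ],
)

```text
t: 10.05
ee_pos: [559.3, -281.9, 115.0]
tcp_rot: [-0.409, 1.57, 0.788]
contact_force: [0.3, 0.2, -4.1]
gripper_width: 0.135
```

```bash
python3 - <<'E'
from h import *
import cv2
show();to([558.7,-281,67])
t=optics.capture("top")[:,:,::-1];s=optics.capture("side")[:,:,::-1]
o=[cv2.resize(i[v:v+90,u:u+90],(400,400),interpolation=cv2.INTER_CUBIC) for i,u,v in((t,390,140),(s,235,90))]
cv2.imwrite("pics/pre2.png",np.hstack(o))
E
```

```text
t 10.05 p [ 559.31 -281.95  115.03] q [ 0.83  0.75 -0.7   1.58  0.54  1.02  1.16] F [ 0.35  0.21 -4.05] g 0.13516894647255037
toolx [ 0.  0. -1.] zyaw 68.56307316841686
to [558.7, -281, 67] tool shift m [0.05 0.   0.  ]
```

View pics/pre2.png

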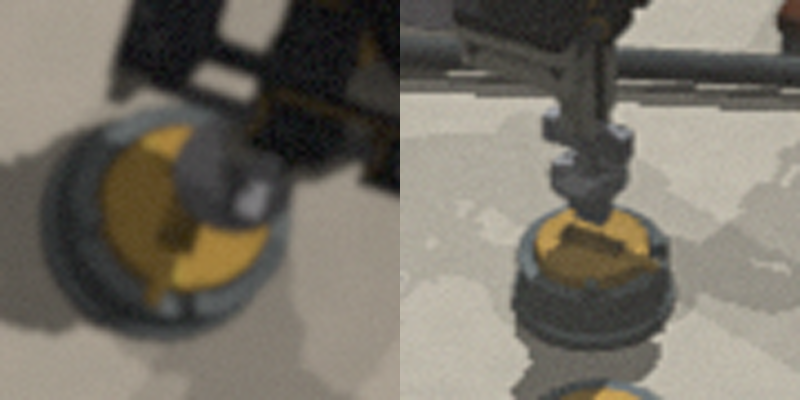

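The blade tip at (592,222) stands right above the slot at (592,240) in the side view. I'll check the collar centres numerically.

```bash
python3 -c "
from h import *
print(atz('top',(390+232/4.444,140+172/4.444),102),atz('side',(235+190/4.444,90+178/4.444),102),tri((390+232/4.444,140+172/4.444),(235+190/4.444,90+178/4.444)))"
```

```text
[ 559.8 -282.3  102. ] [ 556.39 -277.16  102.  ] (array([ 558.94, -283.59,   97.71]), np.float64(3.7477857110359665))
```

>>> play_rows(
  increments=[
    [0,0.008,0,0.001,0],
    [0,0.008,0,0,0],
    [0,0.006,0,0,0],
    [0,0,0,0,0],
  ],
)

```text
t: 10.55
ee_pos: [558.3, -281.0, 91.4]
tcp_rot: [1.645, 1.568, 2.841]
contact_force: [-0.6, -0.1, -2.9]
gripper_width: 0.137
```

>>> play_rows(
  increments=[
    [0,0.008,0,0,0],
    [0,0.008,0,0,0],
    [0,0.005,0,0,0],
    [0,0,0,0,0],
  ],
)

```text
t: 10.95
ee_pos: [558.5, -281.0, 70.6]
tcp_rot: [1.583, 1.569, 2.779]
contact_force: [-0.5, 0.7, -2.6]
gripper_width: 0.138
```

>>> play_rows(
  increments=[
    [0,0.002,0,0,0],
    [0,0.002,0,0,0],
    [0,0.001,0,0,0],
    [0,0,0,0,0],
  ],
)

```text
t: 11.35
ee_pos: [559.4, -281.2, 67.0]
tcp_rot: [-1.738, 1.571, -0.542]
contact_force: [-0.0, 0.4, -3.0]
gripper_width: 0.14
```

>>> play_rows(
  increments=[
    [0,0.001,0,0,0],
    [0,0.001,0,0,0],
    [0,0,0,0,0],
  ],
)

```text
t: 11.65
ee_pos: [559.5, -281.6, 66.6]
tcp_rot: [-2.568, 1.569, -1.373]
contact_force: [-2.1, -0.4, 6.4]
gripper_width: 0.136
```

Contact came at TCP z 66.6 against the predicted 66.8, so the key is seated. Now I turn clockwise.

>>> play_rows(
  increments=[
    [0,0,0,0,5],
    [0,0,0,0,5],
    [0,0,0,0,5],
    [0,0,0,0,5],
    [0,0,0,0,5],
    [0,0,0,0,5],
    [0,0,0,0,5],
    [0,0,0,0,5],
    [0,0,0,0,5],
    [0,0,0,0,0],
  ],
)

```text
t: 12.65
ee_pos: [560.4, -281.7, 66.6]
tcp_rot: [-1.159, 1.568, -0.748]
contact_force: [-1.5, -0.9, 5.7]
gripper_width: 0.138
```

```bash
python3 -c "
from h import *
o,R=show();print(o['wrist_torque'])"
```

```text
t 12.65 p [ 560.41 -281.69   66.6 ] q [ 0.7   0.76 -0.46  1.62  0.42  0.86  0.48] F [-1.46 -0.88  5.65] g 0.13763994184016676
toolx [ 0. -0. -1.] zyaw 23.555202785970664
[-0.12  0.23  0.06]
```

>>> play_rows(
  increments=[
    [0,0,0,0,4],
    [0,0,0,0,4],
    [0,0,0,0,4],
    [0,0,0,0,0],
  ],
)

```text
t: 13.05
ee_pos: [560.1, -282.1, 66.6]
tcp_rot: [-1.074, 1.568, -0.872]
contact_force: [-2.3, -0.7, 6.8]
gripper_width: 0.136
```

```bash
python3 -c "
from h import *
o,R=show();print(o['wrist_torque'])"
```

```text
t 13.05 p [ 560.13 -282.07   66.61] q [ 0.67  0.75 -0.4   1.63  0.37  0.84  0.32] F [-2.33 -0.68  6.83] g 0.13582950420310974
toolx [ 0. -0. -1.] zyaw 11.583761349556777
[-0.22  0.34  0.08]
```

>>> play_rows(
  increments=[
    [0,0,0,0,3],
    [0,0,0,0,3],
    [0,0,0,0,0],
  ],
)

```text
t: 13.35
ee_pos: [560.0, -282.2, 66.6]
tcp_rot: [-1.045, 1.568, -0.947]
contact_force: [-2.4, -0.9, 7.0]
gripper_width: 0.134
```

```bash
python3 -c "
from h import *
o,R=show();print(o['wrist_torque'])"
```

```text
t 13.35 p [ 559.99 -282.21   66.61] q [ 0.65  0.74 -0.37  1.63  0.34  0.84  0.23] F [-2.44 -0.86  7.04] g 0.13357348332273733
toolx [ 0. -0. -1.] zyaw 5.5953127455231035
[-0.25  0.45  0.1 ]
```

>>> play_rows(
  increments=[
    [0,0,0,0,2],
    [0,0,0,0,2],
    [0,0,0,0,0],
  ],
)

```text
t: 13.65
ee_pos: [559.8, -282.3, 66.6]
tcp_rot: [-1.047, 1.568, -1.019]
contact_force: [-3.2, -1.7, 8.0]
gripper_width: 0.134
```

```bash
python3 -c "
from h import *
o,R=show();print(o['wrist_torque'])"
```

```text
t 13.65 p [ 559.85 -282.29   66.62] q [ 0.64  0.74 -0.35  1.63  0.32  0.83  0.18] F [-3.24 -1.73  7.97] g 0.134388680728257
toolx [ 0. -0. -1.] zyaw 1.6121180194119291
[-0.3   0.43  0.07]
```

>>> play_rows(
  increments=[
    [0,0,0,0,2],
    [0,0,0,0,2],
    [0,0,0,0,0],
  ],
)

```text
t: 13.95
ee_pos: [559.7, -282.3, 66.6]
tcp_rot: [-1.048, 1.568, -1.09]
contact_force: [-2.6, -1.6, 6.6]
gripper_width: 0.137
```

```bash
python3 -c "
from h import *
o,R=show();print(o['wrist_torque'])"
```

```text
t 13.95 p [ 559.75 -282.34   66.62] q [ 0.63  0.74 -0.34  1.63  0.31  0.83  0.12] F [-2.6  -1.64  6.64] g 0.13675532691349518
toolx [ 0. -0. -1.] zyaw -2.3851039672118044
[-0.31  0.49  0.09]
```

>>> play_rows(
  increments=[
    [0,0,0,0,2],
    [0,0,0,0,2],
    [0,0,0,0,0],
  ],
)

```text
t: 14.25
ee_pos: [559.5, -282.1, 66.6]
tcp_rot: [-1.238, 1.568, -1.348]
contact_force: [-3.9, -0.5, 7.9]
gripper_width: 0.135
```

```bash
python3 -c "
from h import *
o,R=show();print(o['wrist_torque'])"
```

```text
t 14.25 p [ 559.46 -282.12   66.62] q [ 0.62  0.73 -0.32  1.63  0.29  0.83  0.07] F [-3.9  -0.53  7.86] g 0.1353936202481453
toolx [ 0. -0. -1.] zyaw -6.30304532047544
[-0.23  0.66  0.34]
```

>>> play_rows(
  increments=[
    [0,0,0,0,2],
    [0,0,0,0,2],
    [0,0,0,0,0],
  ],
)

```text
t: 14.55
ee_pos: [559.4, -282.1, 66.6]
tcp_rot: [-1.28, 1.568, -1.458]
contact_force: [-3.8, -1.5, 7.5]
gripper_width: 0.138
```

```bash
python3 - <<'E'
from h import *
import cv2
o,R=show();print(o['wrist_torque'])
t=optics.capture("top")[:,:,::-1];s=optics.capture("side")[:,:,::-1]
o=[cv2.resize(i[v:v+80,u:u+80],(400,400),interpolation=cv2.INTER_CUBIC) for i,u,v in((t,390,145),(s,235,100))]
cv2.imwrite("pics/turn.png",np.hstack(o))
E
```

```text
t 14.55 p [ 559.4  -282.14   66.61] q [ 0.61  0.73 -0.3   1.63  0.27  0.82  0.02] F [-3.83 -1.49  7.52] g 0.13815265623290085
toolx [ 0. -0. -1.] zyaw -10.200657620347183
[-0.23  0.68  0.62]
```

View pics/turn.png

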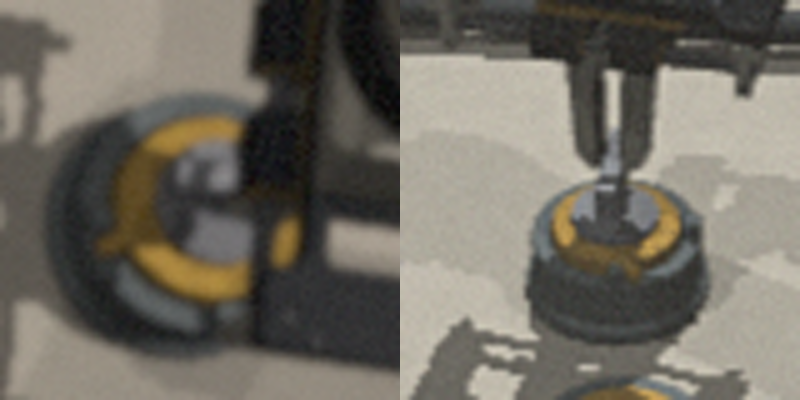

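The torque jumped from 0.09 to 0.34 and then 0.62 N m, and the pointer has swung round to (105,245), so the valve is at its stop. The collar lies flat on the plug. I'll ease the load within the play, release and withdraw.

>>> play_rows(
  increments=[
    [0,-0.0005,0,0,-3],
    [0,0,0,0,-2],
    [0,0,0,0,0],
    [0.15,0,0,0,0],
    [0.3,0,0,0,0],
    [0.5,0,0,0,0],
    [0.7,0,0,0,0],
    [0.7,0,0,0,0],
    [0.7,0,0,0,0],
    [0.7,0,0,0,0],
  ],
)

```text
t: 15.65
ee_pos: [559.4, -280.9, 65.2]
tcp_rot: [1.963, 1.571, 1.867]
contact_force: [0.9, 0.1, 0.7]
gripper_width: 0.615
```

>>> play_rows(
  increments=[
    [0.7,0,0,0,0],
    [0.7,0,0,0,0],
    [0.7,-0.01,0,0,0],
    [0.7,-0.02,0,0,0],
    [0.7,-0.03,0,0,0],
    [0.7,-0.03,0,0,0],
    [0.7,-0.03,0,0,0],
    [0.7,-0.03,0,0,0],
    [0.7,0,0,0,0],
    [0.7,0,0,0,0],
  ],
)

```text
t: 16.65
ee_pos: [559.6, -281.1, 216.4]
tcp_rot: [-0.394, 1.569, -0.49]
contact_force: [-0.0, 0.9, -0.7]
gripper_width: 0.701
```

>>> play_rows(
  increments=[
    [0.7,0,0,-0.03,0],
    [0.7,0,0,-0.03,0],
    [0.7,0,0,-0.03,0],
    [0.7,0,0,-0.03,0],
    [0.7,0,0,0,0],
    [0.7,0,0,0,0],
    [0.7,0,0,0,0],
  ],
)

```text
t: 17.35
ee_pos: [440.8, -269.5, 214.9]
tcp_rot: [1.32, 1.57, 1.226]
contact_force: [-0.3, -0.1, 0.1]
gripper_width: 0.701
```

```bash
python3 - <<'E'
from h import *
import cv2
o,R=show();print(o['wrist_torque'])
t=optics.capture("top")[:,:,::-1];s=optics.capture("side")[:,:,::-1]
o=[cv2.resize(i[v:v+80,u:u+80],(400,400),interpolation=cv2.INTER_CUBIC) for i,u,v in((t,390,145),(s,235,100))]
cv2.imwrite("pics/end.png",np.hstack(o))
E
```

```text
t 17.35 p [ 440.79 -269.46  214.9 ] q [ 0.78  0.41 -0.39  1.77  0.18  1.    0.22] F [-0.29 -0.05  0.05] g 0.7008200324969024
toolx [ 0.  0. -1.] zyaw -5.425385667887991
[-0.05 -0.09 -0.01]
```

View pics/end.png

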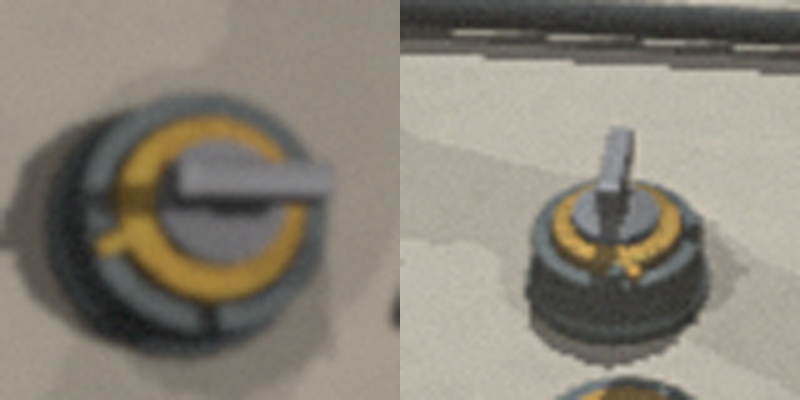

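The end view shows the key standing upright with its collar flat on the plug, and the pointer at (105,245), about 50° clockwise from where it started. That matches 60° less the initial opening, and the gripper is clear. I'll hand in.

```bash
python3 -c "
from rig import workorder
print(workorder.finish_job())"
```

```text
the job is handed in; nothing more can be done
None
```

The patio valve is turned clockwise to its stop, with the tee key left standing in it. I handed the job in at about 17.5 s of the 48 s allowed; no verdict was reported.

- **Seating:** the collar met the plug at tool height 66.6 mm, against 66.8 mm predicted. The last picture shows it flat on the plug with the key upright.
- **Turning:** I turned the key about 79° in all, including the play. The torque ran at 0.06–0.10 N m, then climbed to 0.34 and 0.62 N m, which I took as the stop. I then backed the key off 5° within its play before releasing it.
- **Plug angle:** the pointer moved about 50°. With an estimated 11° of initial opening, that puts the plug near 60°. I read this from pixels and could not measure the joint directly.
- **Round key and gripper:** the round-handled key was still in the rest when I lifted the tee key, and I did not go near it again. The gripper ended about 120 mm to the side with no contact force.

One check disagreed: before insertion, the two cameras' views of the collar centre differed by about 6 mm. The blade still went in without resistance.

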